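Hold the breeder box up level so the shelf can be wiped

ROBOT

A 6-joint arm with a two-finger parallel gripper is mounted at the origin on the work surface. World frame = base frame: x ahead of the robot, y to its left, z up, the work surface at z = 0. Lengths are in m, angles in degrees, forces in N, time in s.
With the tool pointing down it reaches from about 0.35 to 0.875 m from the base axis. Payload 4.2 kg.
Tool frame: the origin (TCP) lies midway between the tips of the shut fingers; the grasp point (between the pads) lies 19 mm behind it (hold_point_z is the z of the grasp point in the tool frame, in m); z points along the fingers, y is the direction in which the jaws open and shut (so a half turn about z gives the same grasp; the last joint's range is limited). The gripper opens to 87 mm and grips with 3 to 60 N. Pads are 19 mm wide; open, the fingers measure 117 mm over their backs; the gripper's body (75 mm by 190 mm) begins 51 mm behind the grasp point.
Start: joints at [-55.829, 22.042, 0.453, 0, -68.411, -14.817], TCP at [0.207, -0.59, 0.223] pointing down, gripper open.
Joint ranges: [-179.83, 179.83], [-69.29, 118.12], [-61.27, 80.66], [-181.25, 117.63], [-171.15, -9.14], [-177.46, 177.46]. Speed limits (degrees/s): [159.86, 159.86, 180, 180, 180, 180].

INTERFACE

Orientations are given as a 3x3 rotation matrix whose columns are the frame's x, y, z axes.
In Python, from station import * gives the robot as it stands. The module is installed in compiled form; this text tells all that it offers.
- The arm moves only by the tool jog_arm, never from a script. Its argument "moves" is a list of rows, each a list of 7 numbers: the closure, from -1 (fully open) to 1 (shut), then the shift along the tool's x, y, z in m, then the turn, a rotation vector about the tool's x, y, z in rad. In form: [[gripper, x, y, z, wx, wy, wz], ...]. A call has exactly 10 rows; each row is the pose to reach, as a shift and turn from the pose commanded when the call began, along the tool's axes at that moment; what a row does not reach only later rows make up. A row lasts 1/12 s, in which the tool goes at most 41.7 mm and 7.16 degrees, less where a joint would pass 70% of its speed; a pose out of reach is approached as far as the arm can. A call with a gripper value outside its range is refused whole. The fingers move at their own pace and stop on an object; the grip force is fixed at half the most. Time passes only in rows, so rows that repeat a pose let the fingers close, or fill a call up. It gives the time, the measured TCP pose, the force and the opening at its end, in the units of the state.
- sense(): the state, without advancing time (a new reading comes with each control period).
- capture(name): name is "side" or "top"; returns a dict with "frame" (420x560x3 uint8, red, green, blue), "fov_y" (degrees; the focal length in pixels is half the picture's height over the tangent of half this angle, whatever the lens; pixels are square), "cx", "cy" (the principal point, pixels), "world_from_camera" (4x4, takes a point from camera to world coordinates). Camera axes: x right, y down, z forward; pixel columns grow to the right and rows downward; lengths in m; the calibration is good to about 2 mm. A picture is of the moment at which its call begins. There is no depth.
- finish_job(): hands the job in, once; it reports no verdict.
The state is a dict: "time_s": time; "joints": joint angles; "joint_velocities": joint speeds; "effort": joint torques, N m; "tcp_pos": TCP position; "ee_rot": TCP orientation; "wrist_force": force on the tool from outside, world axes, zero at the start; "moment": the same for the moment, N m; "gripper_width": opening from 0.0 (shut) to 1.0 (fully open).
Only numpy, scipy, OpenCV 4.12 (cv2) and the standard library are available. Lean on these libraries where they do the work, as an engineer would, in place of code of your own. Each camera call takes 0.05 s, during which the arm holds its last target.

TASK

The shelf under the open clear breeder box needs wiping. Take the steel spatula that lies across the box and lay it down (do not drop it) on the flat black rubber mat, then let go of it; after that grasp the box, lift it straight up about 12 cm off the shelf and hold it there level and still for three seconds, the ceramic rings still inside, and finish while still holding it up. Do not tip the box on the way and leave the other things on the shelf where they stand.

Things in the scene. Friction and masses are not known exactly. Their poses are not given: they have to be found in the camera images.
- breeder_box: Open-topped box of clear acrylic with a white floor and a white strip round its rim: 130 mm long (its x), 62 mm wide (its y), 75 mm high, walls and floor 3 mm, about 130 to 225 g; stands loose on the shelf. Origin: centre of its underside, z up. The flat outsides of the two long walls, 62 mm apart, are free to grasp once the spatula is gone. The spatula lies across its rim and two rings lie inside.
- spatula: Stainless spatula, 222 mm long along its x, about 60 g, lying flat across the rim of the box within 30 mm of its middle, square to the box's length within 0.25 rad. Origin: centre of its underside, which is also its balance point; z up. Around the origin it has a square grip 70 mm long, 13 mm wide (y), 13 mm high; from there a thin 8 x 5 mm shaft runs to -x (end at -105 mm) and a thin flat 24 mm wide blade ends at about +117 mm. All undersides are level.
- mat: Flat black rubber mat, 250 mm (its x) by 100 mm (its y), 3 mm thick, fixed on the shelf to the left or right of the box. Origin: centre of its underside, z up.
- ring0: Small unglazed reddish-brown ceramic filter ring, 20 mm outside, 10 mm hole, 16 mm high, loose inside the box. Origin: centre of its underside as built.
- ring1: The second ceramic filter ring, same as ring0, also inside the box.
- test_case: Bystander: closed flat grey plastic case 222 x 122 x 45 mm, fixed, on the side of the box opposite the mat. Origin: centre of its underside, long side along x.
- canister: Bystander: closed orange food canister, diameter 76, height 110 mm, loose, upright, beyond the box. Origin: centre of its underside.
- bottle: Bystander: white plastic bottle, diameter 52, height 130 mm, loose, upright, beyond the box. Origin: centre of its underside.
- cup: Bystander: small grey feeding cup, diameter 66, height 60 mm, loose, upright, beyond the box. Origin: centre of its underside.
- magnet: Bystander: plastic algae magnet with a grip bar, 70 x 42 x 40 mm, loose, on the robot side of the box, a little to the left. Origin: centre of its underside.
- tweezers: Bystander: flat steel tweezers about 170 mm long, 6 mm high, loose, at the right, outside the mat or case. Origin: near the middle, underside.

How it is judged (in metres and radians):
On the way, in this order (a step that is already met when the one before it is completed fails the run):
1. the spatula lies released on the mat while the box still stands on the shelf (x of spatula in the frame of mat between -0.125 and 0.125 m and y of spatula in the frame of mat between -0.05 and 0.05 m and z of spatula in the frame of mat below 0.022 m and contact force between spatula and mat above 0.02 N and contact force between spatula and the fingers below 0.02 N and linear speed of spatula below 0.03 m/s and height (world z) of breeder_box below 0.01 m), for 0.2 s.
2. the box is held up level and still (height (world z) of breeder_box between 0.08 and 0.17 m and angle between breeder_box's own z axis and vertical below 0.12 rad and linear speed of breeder_box below 0.03 m/s and angular speed of breeder_box below 0.15 rad/s and contact force between the fingers and breeder_box above 0.5 N and contact force between breeder_box and canister below 0.05 N and contact force between breeder_box and bottle below 0.05 N and contact force between breeder_box and cup below 0.05 N and contact force between breeder_box and test_case below 0.05 N and world y of breeder_box between -0.35 and 0.35 m and world x of breeder_box between 0.3 and 0.75 m), for 2 s.
At the end, for the whole second after the job is handed in: The fingers hold the box, underside 80 to 170 mm above the shelf, roughly over where it stood (x 0.3 to 0.75, y within 0.35 m), tilt under 0.12 rad, still (2 s on the way), nothing else carrying it, both rings inside; the spatula lies released, its origin over the mat (all of step 2 and x of ring0 in the frame of breeder_box between -0.065 and 0.065 m and y of ring0 in the frame of breeder_box between -0.031 and 0.031 m and z of ring0 in the frame of breeder_box between -0.005 and 0.06 m and x of ring1 in the frame of breeder_box between -0.065 and 0.065 m and y of ring1 in the frame of breeder_box between -0.031 and 0.031 m and z of ring1 in the frame of breeder_box between -0.005 and 0.06 m and x of spatula in the frame of mat between -0.125 and 0.125 m and y of spatula in the frame of mat between -0.05 and 0.05 m and z of spatula in the frame of mat below 0.022 m and contact force between spatula and mat above 0.02 N and contact force between spatula and the fingers below 0.02 N and linear speed of spatula below 0.03 m/s); the arm keeps its last pose, push and grip.
It fails at once if the box is tipped by more than 0.35 rad (angle between breeder_box's own z axis and vertical above 0.35 rad).
It fails at once if the spatula is dropped or knocked off from more than about 5 cm (height (world z) of spatula above 0.045 m and linear speed of spatula above 0.35 m/s and contact force between spatula and the fingers below 0.01 N).
It fails at once if a bystander is moved by more than 3 cm or tipped over (distance of any of canister, bottle, cup, magnet, tweezers from where it was at the start of the episode above 0.03 m or angle between any of canister, bottle, cup, magnet, tweezers's own z axis and vertical above 0.5 rad).
It also fails if it takes over 64 s, if anything falls off the work surface, if the arm or the gripper's body presses on something with over 40 N, if the wrist force passes 120 N, or if a joint passes its speed limit or range.

## Working session

There is one attempt and no reset: what is moved stays moved. The work goes in short steps, Python scripts to look and compute and a tool call to move; the robot and the scene stay as the last step left them, time stands still between calls to the robot, and variables do not carry over. Pictures are saved under pics/ and viewed, and the job is handed in when it is done.

Besides the shell and the picture viewer there is one more tool, called by a JSON object that holds its "method" and its "body", one argument or row to a line. jog_arm: Moves the arm, as the interface text tells. Its arguments: {"type":"object","properties":{"moves":{"type":"array"}},"required":["moves"]}

```bash
mkdir -p pics
python3 - <<'E'
from station import *
import cv2,json,numpy as np
np.set_printoptions(precision=4,suppress=True)
for n in("side","top"):
    c=capture(n); cv2.imwrite(f"pics/{n}0.png",c["frame"][:,:,::-1]); print(n,c["fov_y"],c["cx"],c["cy"]);print(np.array(c["world_from_camera"]))
print(sense())
E
```

```text
side 47.8970230672787 275.09635091684436 209.9657650342792
[[-0.9605 -0.1762  0.2156  0.2975]
 [-0.2777  0.5508 -0.7871  0.9107]
 [ 0.0199 -0.8158 -0.5779  0.789 ]
 [ 0.      0.      0.      1.    ]]
top 52.144435706425334 281.15794311133607 204.7915444757056
[[-0.0197 -0.9989  0.0437  0.5122]
 [-0.9996  0.0206  0.0203 -0.0866]
 [-0.0212 -0.0432 -0.9988  1.2119]
 [ 0.      0.      0.      1.    ]]
{'time_s': 0.1, 'joints': array([-55.8278,  22.085 ,   0.3891,  -0.0246, -68.4117, -14.8168]), 'joint_velocities': array([ 0.0096, -0.0476,  0.1146, -0.0197,  0.0181,  0.0936]), 'effort': array([ -0.0013, -39.1689,  18.7937,   4.2318,   0.0135,  -0.0001]), 'tcp_pos': array([ 0.207 , -0.5892,  0.2216]), 'ee_rot': array([[-0.9435, -0.3313, -0.0007],
       [-0.3313,  0.9435,  0.0018],
       [ 0.0001,  0.0019, -1.    ]]), 'wrist_force': array([ 0.7463, -0.2265, -0.4576]), 'moment': array([ 0.0169,  0.0155, -0.036 ]), 'gripper_width': 1.0004764709980076}
```

View pics/side0.png

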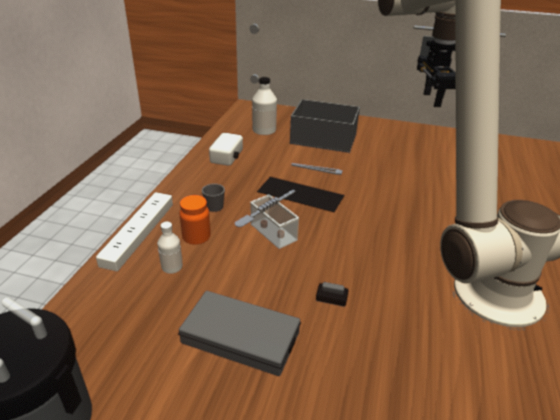

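View pics/top0.png

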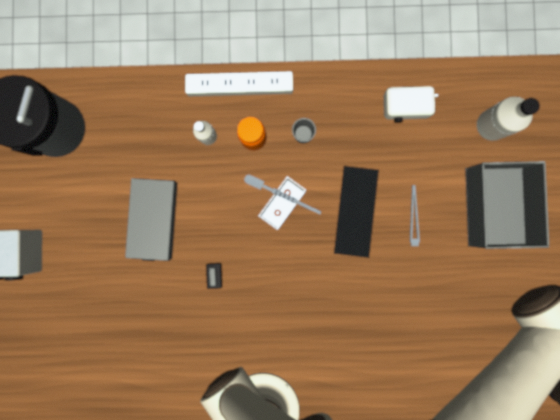

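The side view shows the box at about (275,220), with the spatula across it and the mat at (300,193). The top view shows the box at (283,203), the mat at (356,211), the case at (151,220) and the tweezers at (415,215). I'll zoom in to measure.

Run:
```python
import cv2
a=cv2.imread("pics/top0.png"); cv2.imwrite("pics/t1.png",cv2.resize(a[150:270,235:395],None,fx=5,fy=5,interpolation=cv2.INTER_CUBIC))
a=cv2.imread("pics/side0.png"); cv2.imwrite("pics/s1.png",cv2.resize(a[140:260,220:380],None,fx=5,fy=5,interpolation=cv2.INTER_CUBIC))
```

```text
(no output)
```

View pics/t1.png

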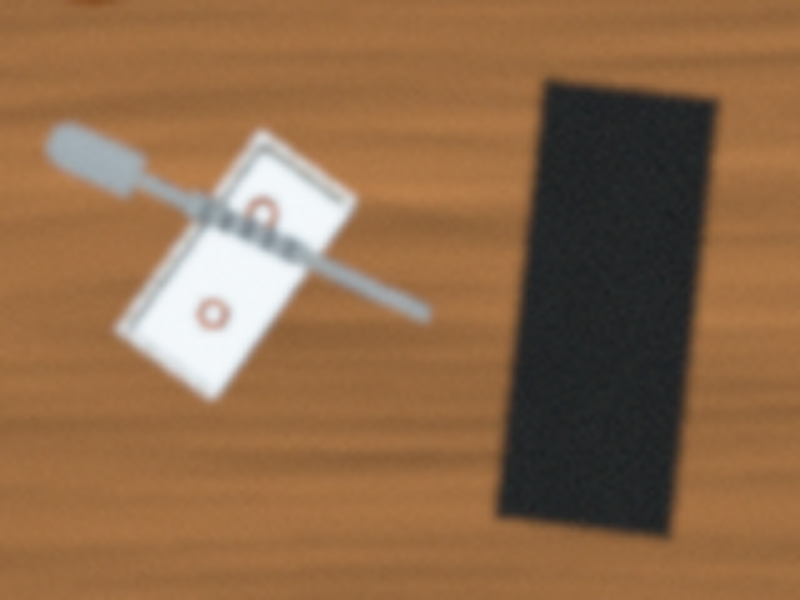

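View pics/s1.png

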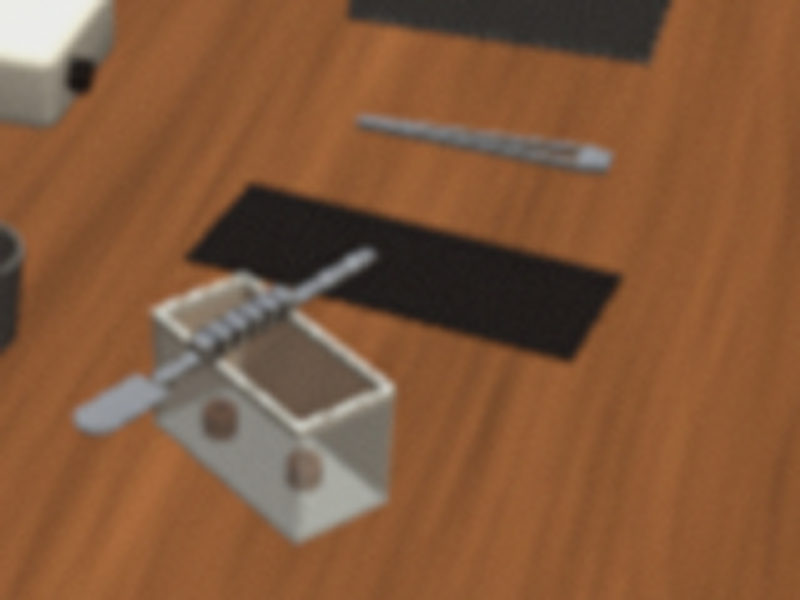

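```bash
cat > h.py <<'E'
import numpy as np
np.set_printoptions(precision=4,suppress=True)
C={"side":(47.8970230672787,275.096,209.966,np.array([[-0.9605,-0.1762,0.2156,0.2975],[-0.2777,0.5508,-0.7871,0.9107],[0.0199,-0.8158,-0.5779,0.789]])),
"top":(52.144435706425334,281.158,204.792,np.array([[-0.0197,-0.9989,0.0437,0.5122],[-0.9996,0.0206,0.0203,-0.0866],[-0.0212,-0.0432,-0.9988,1.2119]]))}
def onz(n,u,v,z):
    fv,cx,cy,T=C[n]; f=210/np.tan(np.radians(fv/2))
    d=T[:,:3]@np.array([(u-cx)/f,(v-cy)/f,1]); o=T[:,3]; return o+d*(z-o[2])/d[2]
def proj(n,p):
    fv,cx,cy,T=C[n]; f=210/np.tan(np.radians(fv/2)); q=T[:,:3].T@(np.array(p)-T[:,3]); return cx+f*q[0]/q[2],cy+f*q[1]/q[2]
def crop(n,x,y,z,x0,y0,s=5): return onz(n,x0+(x+.5)/s-.5,y0+(y+.5)/s-.5,z)
E
python3 - <<'E'
from h import *
t=lambda x,y,z:crop("top",x,y,z,235,150)
s=lambda x,y,z:crop("side",x,y,z,220,140)
for nm,f,R in(("top",t,[(262,130),(357,199),(212,403),(115,328)]),("side",s,[(153,312),(247,272),(393,386),(302,433)])):
    P=np.array([f(x,y,.075) for x,y in R]); print(nm,P[:,:2].tolist(),P.mean(0)); 
    print(np.linalg.norm(np.roll(P,-1,0)-P,axis=1),[np.degrees(np.arctan2(*(P[j]-P[i])[[1,0]])) for i,j in((3,0),(2,1),(0,1),(3,2))])
print("bottom side",s(297,541,0),s(387,498,0),s(157,420,0))
for f,R in((t,[(547,80),(717,101),(668,536),(500,516)]),(s,[(190,260),(252,184),(621,276),(572,360)])):
    P=np.array([f(x,y,.003) for x,y in R]); print("mat",P[:,:2].tolist(),P.mean(0),np.linalg.norm(np.roll(P,-1,0)-P,axis=1),np.degrees(np.arctan2(*(P[0]-P[3])[[1,0]])))
for f,a,b in((t,(46,142),(432,317)),(s,(77,422),(374,254))):
    A,B=f(*a,.078),f(*b,.078); d=(A-B)/np.linalg.norm(A-B); print("spat",A,B,np.linalg.norm(A-B),"o",B+d*.105,A-d*.117,np.degrees(np.arctan2(d[1],d[0])))
print("grip",t(193,204,.086),t(322,262,.08), t(193+ 129/2,233,.086))
tt=lambda u,v,z:onz("top",u,v,z)
for nm,u,v,z in(("bottle",203,128,.13),("can",251,130,.11),("cup",303,128,.06),("magnet",214,276,.04),("tw top",414,186,.003),("tw bot",416,244,.003),("case",177,181,.045),("case",170,260,.045)): print(nm,tt(u,v,z))
E
```

```text
top [[0.6393099107628344, -0.08055957018175552], [0.6014497157880344, -0.1302059554239643], [0.4948891313127514, -0.05116538099512532], [0.5356028066967483, -0.00046076977376563466]] [ 0.5678 -0.0656  0.075 ]
[0.0624 0.1327 0.065  0.131 ] [np.float64(-37.680917502835165), np.float64(-36.56591966721663), np.float64(-127.32904239909735), np.float64(-128.76300275295839)]
side [[0.6374996831492012, -0.07686522438772025], [0.6008530295210657, -0.12944586245601852], [0.4989685139609339, -0.050698923567150445], [0.5327728017947402, 0.0017695833425489527]] [ 0.5675 -0.0638  0.075 ]
[0.0641 0.1288 0.0624 0.131 ] [np.float64(-36.901273847094764), np.float64(-37.70057618976358), np.float64(-124.87499262327943), np.float64(-122.79277959902834)]
bottom side [ 0.535  -0.0038 -0.    ] [ 0.499  -0.0525  0.    ] [ 0.6373 -0.0808  0.    ]
mat [[0.6721390176853904, -0.24158604732659172], [0.6580998979803633, -0.3367402321988729], [0.41468193272321957, -0.3023170194118936], [0.42751914895506277, -0.20897611315254425]] [ 0.5431 -0.2724  0.003 ] [0.0962 0.2458 0.0942 0.2468] -7.593251448365639
mat [[0.668
[... 156 characters left out ...]
1089653312]] [ 0.5419 -0.2682  0.003 ] [0.0973 0.2456 0.0968 0.2434] -7.734134546878188
spat [0.6351 0.0343 0.078 ] [ 0.538  -0.1682  0.078 ] 0.22462319797690322 o [ 0.5834 -0.0735  0.078 ] [ 0.5845 -0.0712  0.078 ] 64.3787856906059
spat [0.6411 0.0308 0.078 ] [ 0.5379 -0.164   0.078 ] 0.2204894161439252 o [ 0.587  -0.0712  0.078 ] [ 0.5863 -0.0725  0.078 ] 62.070290632984715
grip [ 0.5998 -0.0435  0.086 ] [ 0.5681 -0.1108  0.08  ] [ 0.5838 -0.0772  0.086 ]
bottle [0.7599 0.1311 0.13  ]
can [0.7562 0.0102 0.11  ]
cup [ 0.7693 -0.1264  0.06  ]
magnet [0.3732 0.1239 0.04  ]
tw top [ 0.6102 -0.436   0.003 ]
tw bot [ 0.4478 -0.4362  0.003 ]
case [0.6345 0.2215 0.045 ]
case [0.4191 0.2427 0.045 ]
```

```bash
cat >> h.py <<'E'
from scipy.spatial.transform import Rotation as Ro
def go(x,y,z,jawyaw):
    "shift and turn from measured pose to TCP xyz, tool straight down, jaw axis yaw (deg, mod 180)"
    from station import sense
    s=sense(); R=np.array(s["ee_rot"]); p=np.array(s["tcp_pos"])
    best=None
    for k in (0,180):
        a=np.radians(jawyaw+k); Y=np.array([np.cos(a),np.sin(a),0]); Z=np.array([0,0,-1.]); T=np.c_[np.cross(Y,Z),Y,Z]
        w=Ro.from_matrix(R.T@T).as_rotvec()
        if best is None or np.linalg.norm(w)<np.linalg.norm(best): best=w
    print("t",s["time_s"],"tcp",p,"yaw",np.degrees(np.arctan2(R[1,1],R[0,1])),"tilt",np.degrees(np.arccos(-R[2,2])),"w",s["gripper_width"]*87,"F",s["wrist_force"],"j",s["joints"])
    print("shift",R.T@(np.array([x,y,z])-p),"turn",best)
E
python3 -c "
from h import *
go(.585,-.072,.16,153.3)"
```

```text
t 0.1 tcp [ 0.207  -0.5892  0.2216] yaw 109.3462480720244 tilt 0.11002236921979998 w 87.04145297682666 F [ 0.7463 -0.2265 -0.4576] j [-55.8278  22.085    0.3891  -0.0246 -68.4117 -14.8168]
shift [-0.528   0.3626  0.0622] turn [ 0.0019  0.0006 -0.7671]
```

{"method": "jog_arm", "body": {
  "moves": [
    [-1, -0.015, 0.01, 0, 0, 0, -0.02],
    [-1, -0.04, 0.028, 0, 0, 0, -0.06],
    [-1, -0.067, 0.046, 0, 0, 0, -0.1],
    [-0.5, -0.094, 0.064, 0.004, 0, 0, -0.14],
    [0, -0.12, 0.082, 0.008, 0, 0, -0.18],
    [0.1, -0.147, 0.101, 0.012, 0, 0, -0.22],
    [0.1, -0.174, 0.119, 0.016, 0, 0, -0.26],
    [0.1, -0.2, 0.137, 0.02, 0, 0, -0.3],
    [0.1, -0.227, 0.156, 0.024, 0, 0, -0.34],
    [0.1, -0.254, 0.174, 0.028, 0, 0, -0.38]
  ]
}}

```text
time_s: 0.93
tcp_pos: [0.3895, -0.3397, 0.1941]
ee_rot: [[-0.752, -0.659, -0.001], [-0.659, 0.752, 0.0], [0.0, 0.001, -1.0]]
wrist_force: [0.2, -0.6, -0.1]
gripper_width: 0.556
```

```bash
python3 -c "
from h import *
go(.585,-.072,.16,153.3)"
```

```text
t 0.9333 tcp [ 0.3895 -0.3397  0.1941] yaw 131.23114527089803 tilt 0.040627221861011774 w 48.39356411909208 F [ 0.1804 -0.6393 -0.1345] j [-23.0886  12.9126 -17.0416  -0.0139 -60.0845 -25.6733]
shift [-0.3235  0.0724  0.0341] turn [ 0.0007  0.     -0.3852]
```

{"method": "jog_arm", "body": {
  "moves": [
    [0.1, -0.033, 0.007, 0.003, 0, 0, -0.04],
    [0.1, -0.068, 0.015, 0.007, 0, 0, -0.08],
    [0.1, -0.105, 0.023, 0.011, 0, 0, -0.12],
    [0.1, -0.142, 0.031, 0.015, 0, 0, -0.16],
    [0.1, -0.18, 0.04, 0.019, 0, 0, -0.2],
    [0.1, -0.217, 0.048, 0.023, 0, 0, -0.25],
    [0.1, -0.252, 0.056, 0.027, 0, 0, -0.3],
    [0.1, -0.285, 0.064, 0.03, 0, 0, -0.34],
    [0.1, -0.31, 0.069, 0.033, 0, 0, -0.37],
    [0.1, -0.324, 0.072, 0.034, 0, 0, -0.385]
  ]
}}

```text
time_s: 1.77
tcp_pos: [0.5869, -0.0715, 0.1594]
ee_rot: [[-0.448, -0.894, -0.001], [-0.894, 0.448, 0.0], [0.0, 0.001, -1.0]]
wrist_force: [-0.3, -0.7, -0.2]
gripper_width: 0.452
```

Run:
```python
from h import *
from station import *
import cv2
go(.585,-.072,.077,153.3)
for n,y0,x0 in(("top",150,235),("side",140,220)):
    a=capture(n)["frame"][:,:,::-1]; cv2.imwrite(f"pics/{n}2.png",cv2.resize(a[y0-30:y0+120,x0-20:x0+160],None,fx=4,fy=4,interpolation=cv2.INTER_CUBIC))
go(.585,-.072,.077,153.3)
```

```text
t 1.7667 tcp [ 0.5869 -0.0715  0.1594] yaw 153.38790213195324 tilt 0.065717898172166 w 39.30538588120002 F [-0.2624 -0.7262 -0.2319] j [  8.7242  21.7569  -9.5789  -0.015  -58.7287 -35.3285]
shift [0.0012 0.0014 0.0824] turn [ 0.001  -0.0005  0.0015]
t 1.8667 tcp [ 0.5865 -0.0723  0.1596] yaw 153.32623193262063 tilt 0.07721818946963147 w 39.11067369554896 F [-1.1358 -1.0661  1.2181] j [  8.6521  21.7266  -9.6053  -0.0089 -58.745  -35.3213]
shift [0.0003 0.0014 0.0826] turn [ 0.0012 -0.0007  0.0005]
```

View pics/side2.png

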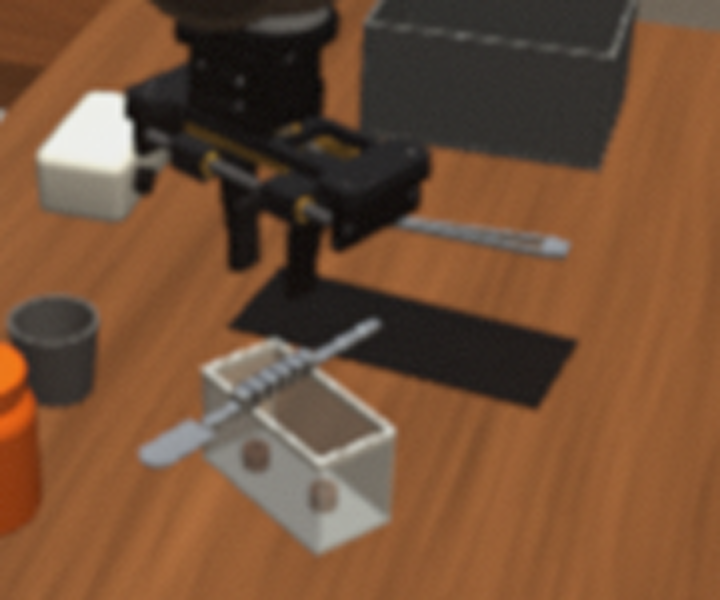

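The gripper is above the spatula, with its tips at about (243,268) and (301,293) in this 4x crop. The spatula grip runs from (235,390) to (315,355). I'll check where the TCP projects before descending.

Run:
```python
from h import *
u,v=proj("side",[.5865,-.0723,.1596]); print((u-200)*4,(v-110)*4)
u,v=proj("side",[.585,-.072,.088]); print((u-200)*4,(v-110)*4)
```

```text
273.38033442034816 275.4996483674079
274.1660732692187 369.29366077043244
```

{"method": "jog_arm", "body": {
  "moves": [
    [0.1, 0, 0.001, 0.006, 0, 0, 0],
    [0.1, 0, 0.001, 0.014, 0, 0, 0],
    [0.1, 0, 0.001, 0.024, 0, 0, 0],
    [0.1, 0, 0.001, 0.034, 0, 0, 0],
    [0.1, 0, 0.001, 0.044, 0, 0, 0],
    [0.1, 0, 0.001, 0.052, 0, 0, 0],
    [0.1, 0, 0.001, 0.058, 0, 0, 0],
    [0.1, 0, 0.001, 0.06, 0, 0, 0],
    [0.1, 0, 0.001, 0.06, 0, 0, 0],
    [0.1, 0, 0.001, 0.06, 0, 0, 0]
  ]
}}

```text
time_s: 2.7
tcp_pos: [0.5852, -0.0735, 0.1007]
ee_rot: [[-0.451, -0.893, 0.0], [-0.893, 0.451, -0.0], [-0.0, -0.0, -1.0]]
wrist_force: [0.5, 0.2, 1.0]
gripper_width: 0.45
```

Run:
```python
from h import *
from station import *
import cv2
for n,y0,x0 in(("top",150,235),("side",140,220)):
    a=capture(n)["frame"][:,:,::-1]; cv2.imwrite(f"pics/{n}3.png",cv2.resize(a[y0-30:y0+120,x0-20:x0+160],None,fx=4,fy=4,interpolation=cv2.INTER_CUBIC))
go(.585,-.072,.077,153.3)
```

```text
t 2.8 tcp [ 0.5854 -0.0735  0.1011] yaw 153.19584717994516 tilt 0.06873227009936751 w 39.11327330764221 F [ 0.6017 -0.2167 -0.8436] j [  8.5677  25.0521 -13.8348   0.0101 -51.0449 -35.3782]
shift [-0.0011  0.001   0.0241] turn [-0.0011  0.0006 -0.0018]
```

View pics/side3.png

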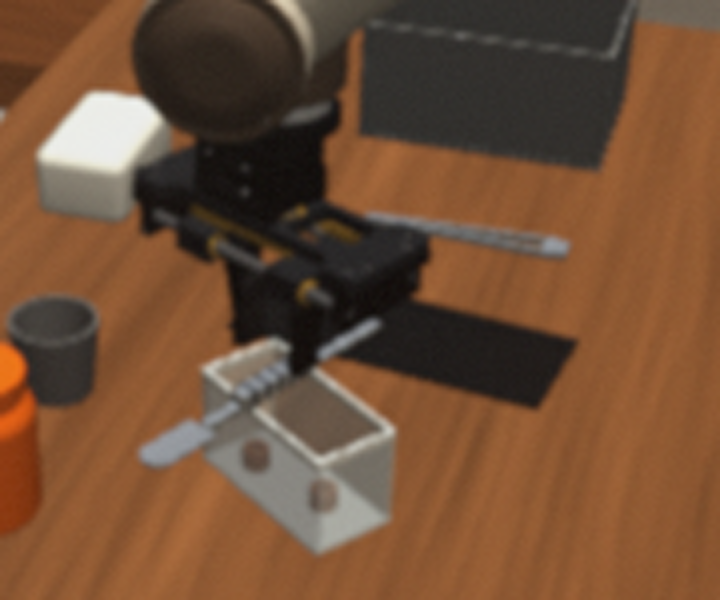

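View pics/top3.png

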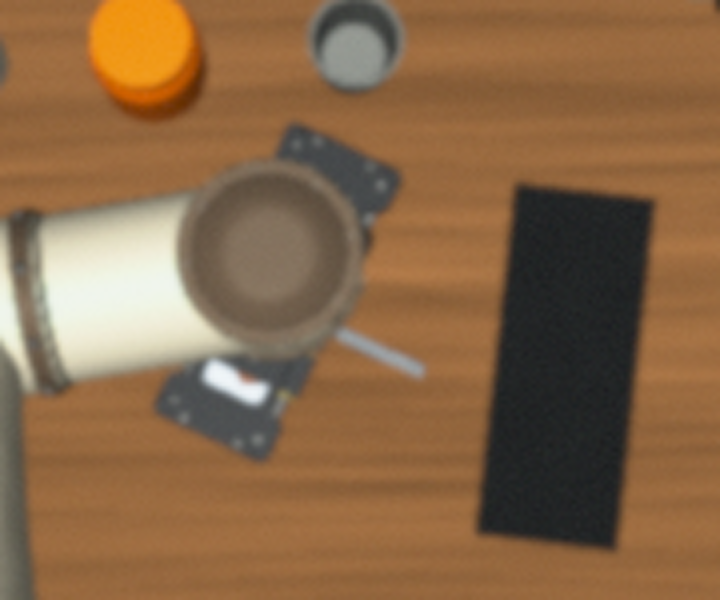

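The fingers straddle the spatula grip, with their midpoint at about (271,355), 13 mm above the grip's top. I'll lower them and close.

{"method": "jog_arm", "body": {
  "moves": [
    [0.1, -0.001, 0.001, 0.005, 0, 0, 0],
    [0.1, -0.001, 0.001, 0.01, 0, 0, 0],
    [0.1, -0.001, 0.001, 0.015, 0, 0, 0],
    [0.1, -0.001, 0.001, 0.02, 0, 0, 0],
    [0.1, -0.001, 0.001, 0.0235, 0, 0, 0],
    [0.1, -0.001, 0.001, 0.0235, 0, 0, 0],
    [0.2, -0.001, 0.001, 0.0235, 0, 0, 0],
    [0.3, -0.001, 0.001, 0.0235, 0, 0, 0],
    [0.4, -0.001, 0.001, 0.0235, 0, 0, 0],
    [0.5, -0.001, 0.001, 0.0235, 0, 0, 0]
  ]
}}

```text
time_s: 3.63
tcp_pos: [0.5847, -0.0722, 0.0773]
ee_rot: [[-0.451, -0.892, 0.001], [-0.892, 0.451, 0.0], [-0.0, -0.001, -1.0]]
wrist_force: [0.0, 0.7, -0.5]
gripper_width: 0.296
```

{"method": "jog_arm", "body": {
  "moves": [
    [0.6, 0, 0, 0, 0, 0, 0],
    [0.64, 0, 0, 0, 0, 0, 0],
    [0.68, 0, 0, 0, 0, 0, 0],
    [0.72, 0, 0, 0, 0, 0, 0],
    [0.8, 0, 0, 0, 0, 0, 0],
    [0.9, 0, 0, 0, 0, 0, 0],
    [1, 0, 0, 0, 0, 0, 0],
    [1, 0, 0, 0, 0, 0, 0],
    [1, 0, 0, 0, 0, 0, 0],
    [1, 0, 0, 0, 0, 0, 0]
  ]
}}

```text
time_s: 4.47
tcp_pos: [0.5847, -0.0722, 0.0772]
ee_rot: [[-0.451, -0.893, 0.0], [-0.893, 0.451, -0.0], [-0.0, -0.0, -1.0]]
wrist_force: [0.7, -0.7, 1.0]
gripper_width: 0.147
```

Run:
```python
from h import *
from station import *
import cv2
for n,y0,x0 in(("side",140,220),):
    a=capture(n)["frame"][:,:,::-1]; cv2.imwrite(f"pics/{n}4.png",cv2.resize(a[y0-30:y0+120,x0-20:x0+160],None,fx=4,fy=4,interpolation=cv2.INTER_CUBIC))
go(.585,-.072,.077,153.3)
```

```text
t 4.5167 tcp [ 0.5847 -0.0722  0.0772] yaw 153.1931699352956 tilt 0.0226522132335849 w 12.210206135293014 F [ 1.1348 -0.224   1.133 ] j [  8.7041  26.6277 -15.324    0.0076 -48.0263 -35.5161]
shift [-0.0003 -0.0002  0.0002] turn [-0.0004  0.0001 -0.0019]
```

View pics/side4.png

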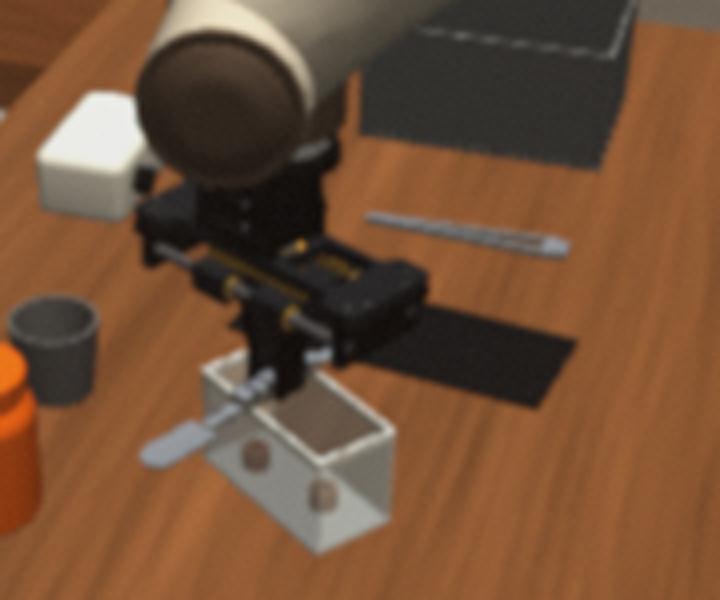

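The spatula is gripped (opening about 12 to 13 mm) and the box hasn't moved. I'll lift straight up.

{"method": "jog_arm", "body": {
  "moves": [
    [1, 0, 0, -0.002, 0, 0, 0],
    [1, 0, 0, -0.006, 0, 0, 0],
    [1, 0, 0, -0.012, 0, 0, 0],
    [1, 0, 0, -0.02, 0, 0, 0],
    [1, 0, 0, -0.03, 0, 0, 0],
    [1, 0, 0, -0.04, 0, 0, 0],
    [1, 0, 0, -0.05, 0, 0, 0],
    [1, 0, 0, -0.057, 0, 0, 0],
    [1, 0, 0, -0.06, 0, 0, 0],
    [1, 0, 0, -0.06, 0, 0, 0]
  ]
}}

```text
time_s: 5.35
tcp_pos: [0.585, -0.0721, 0.1383]
ee_rot: [[-0.451, -0.892, 0.002], [-0.892, 0.451, 0.0], [-0.001, -0.002, -1.0]]
wrist_force: [-0.2, -0.5, -0.9]
gripper_width: 0.145
```

Run:
```python
from h import *
from station import *
import cv2
for n,y0,x0 in(("side",140,220),):
    a=capture(n)["frame"][:,:,::-1]; cv2.imwrite(f"pics/{n}5.png",cv2.resize(a[y0-30:y0+120,x0-20:x0+160],None,fx=4,fy=4,interpolation=cv2.INTER_CUBIC))
go(.5425,-.27,.13,82.4)
```

```text
t 5.4 tcp [ 0.5845 -0.0721  0.1374] yaw 153.17658913928565 tilt 0.03951704809305256 w 12.726319907580423 F [-0.5808  0.1329 -0.5283] j [  8.7036  22.7269 -11.5759  -0.0137 -55.6593 -35.5193]
shift [ 0.1955 -0.0518  0.0073] turn [-0.      0.0007  1.2353]
```

View pics/side5.png

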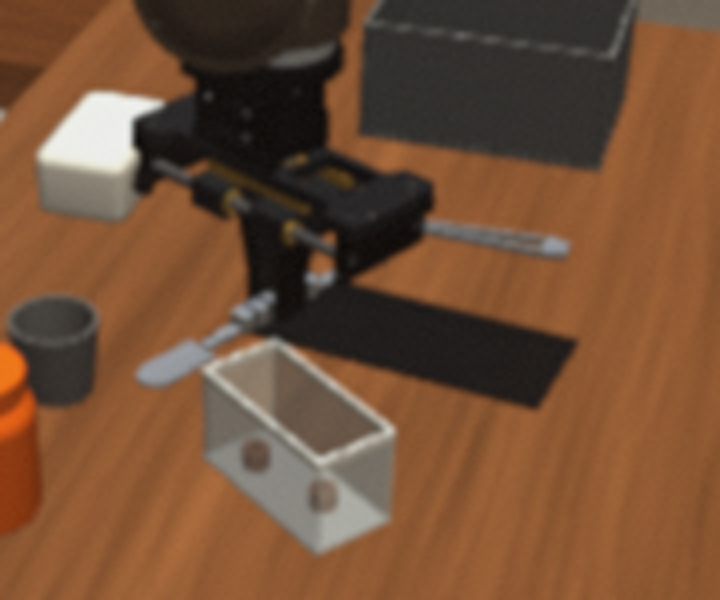

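{"method": "jog_arm", "body": {
  "moves": [
    [1, 0.003, -0.001, 0, 0, 0, 0.02],
    [1, 0.01, -0.003, 0, 0, 0, 0.07],
    [1, 0.02, -0.005, 0, 0, 0, 0.13],
    [1, 0.03, -0.008, 0, 0, 0, 0.2],
    [1, 0.042, -0.011, 0, 0, 0, 0.27],
    [1, 0.054, -0.014, 0, 0, 0, 0.34],
    [1, 0.066, -0.017, 0, 0, 0, 0.41],
    [1, 0.077, -0.02, 0, 0, 0, 0.48],
    [1, 0.087, -0.023, 0, 0, 0, 0.55],
    [1, 0.097, -0.026, 0, 0, 0, 0.62]
  ]
}}

```text
time_s: 6.23
tcp_pos: [0.5632, -0.1712, 0.1362]
ee_rot: [[-0.888, -0.46, -0.002], [-0.46, 0.888, 0.0], [0.001, 0.001, -1.0]]
wrist_force: [-1.4, 0.0, -0.9]
gripper_width: 0.142
```

Run:
```python
from h import *
go(.5425,-.27,.13,82.4)
```

```text
t 6.2333 tcp [ 0.5632 -0.1712  0.1362] yaw 117.38726964994089 tilt 0.10198472549407472 w 12.384791219685496 F [-1.3769  0.046  -0.9275] j [ -1.1631  22.8409 -11.5987  -0.0104 -55.662  -61.4437]
shift [ 0.0638 -0.0782  0.0062] turn [ 0.0005 -0.0017  0.6106]
```

{"method": "jog_arm", "body": {
  "moves": [
    [1, 0.007, -0.008, 0.001, 0, 0, 0.07],
    [1, 0.014, -0.017, 0.002, 0, 0, 0.14],
    [1, 0.021, -0.026, 0.003, 0, 0, 0.21],
    [1, 0.028, -0.035, 0.004, 0, 0, 0.28],
    [1, 0.036, -0.044, 0.005, 0, 0, 0.35],
    [1, 0.044, -0.054, 0.006, 0, 0, 0.42],
    [1, 0.051, -0.063, 0.006, 0, 0, 0.49],
    [1, 0.058, -0.071, 0.006, 0, 0, 0.55],
    [1, 0.062, -0.076, 0.006, 0, 0, 0.6],
    [1, 0.064, -0.078, 0.006, 0, 0, 0.61]
  ]
}}

```text
time_s: 7.07
tcp_pos: [0.5427, -0.2702, 0.1301]
ee_rot: [[-0.992, 0.13, -0.002], [0.13, 0.992, 0.0], [0.002, 0.0, -1.0]]
wrist_force: [0.0, 0.8, -0.7]
gripper_width: 0.148
```

Run:
```python
from h import *
go(.5425,-.27,.03,82.4)
```

```text
t 7.0667 tcp [ 0.5427 -0.2702  0.1301] yaw 82.52507084885922 tilt 0.10780057136449665 w 12.834517706041709 F [ 0.0138  0.7714 -0.7322] j [-11.1838  24.7453  -9.4518  -0.004  -55.9106 -86.2888]
shift [-0.      0.0001  0.1001] turn [ 0.0002 -0.0019  0.0022]
```

{"method": "jog_arm", "body": {
  "moves": [
    [1, 0, 0, 0.006, 0, 0, 0],
    [1, 0, 0, 0.016, 0, 0, 0],
    [1, 0, 0, 0.028, 0, 0, 0],
    [1, 0, 0, 0.042, 0, 0, 0],
    [1, 0, 0, 0.056, 0, 0, 0],
    [1, 0, 0, 0.07, 0, 0, 0],
    [1, 0, 0, 0.082, 0, 0, 0],
    [1, 0, 0, 0.092, 0, 0, 0],
    [1, 0, 0, 0.099, 0, 0, 0],
    [1, 0, 0, 0.102, 0, 0, 0]
  ]
}}

```text
time_s: 7.9
tcp_pos: [0.5427, -0.2687, 0.0273]
ee_rot: [[-0.992, 0.126, -0.003], [0.126, 0.992, 0.001], [0.003, 0.0, -1.0]]
wrist_force: [0.3, 0.6, -1.5]
gripper_width: 0.147
```

Run:
```python
from h import *
from station import *
import cv2
for n,y0,x0 in(("side",140,220),):
    a=capture(n)["frame"][:,:,::-1]; cv2.imwrite(f"pics/{n}6.png",cv2.resize(a[y0-30:y0+120,x0-20:x0+160],None,fx=4,fy=4,interpolation=cv2.INTER_CUBIC))
go(.5425,-.27,.006,82.4)
```

```text
t 7.95 tcp [ 0.5428 -0.2688  0.0275] yaw 82.73234456935893 tilt 0.1382132314290584 w 12.652711034925126 F [ 0.222   0.1584 -0.5114] j [-11.0579  31.6433 -15.169   -0.014  -43.3256 -86.1996]
shift [ 0.0001 -0.0012  0.0215] turn [ 0.0003 -0.0024  0.0058]
```

View pics/side6.png

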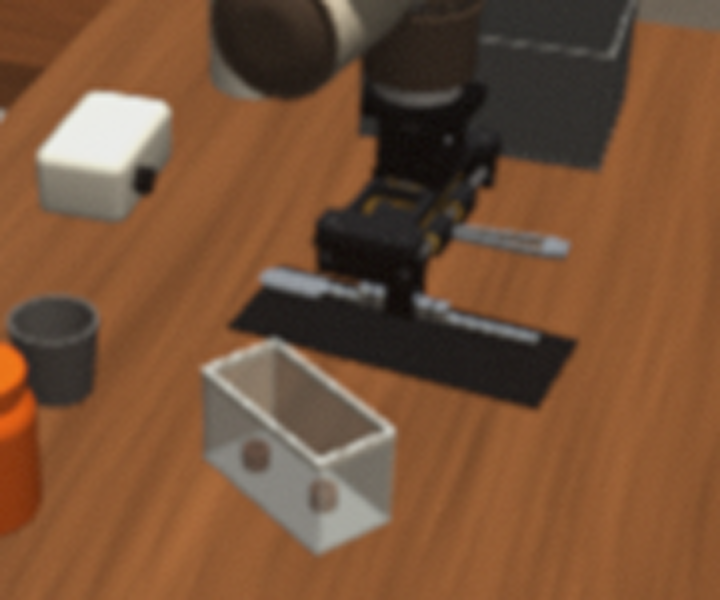

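The spatula is level and lengthwise over the mat, with its ends at (265,278) and (535,338). I'll lower it slowly to just touching.

{"method": "jog_arm", "body": {
  "moves": [
    [1, 0, 0, 0.003, 0, 0, 0],
    [1, 0, 0, 0.007, 0, 0, 0],
    [1, 0, 0, 0.011, 0, 0, 0],
    [1, 0, 0, 0.014, 0, 0, 0],
    [1, 0, 0, 0.017, 0, 0, 0],
    [1, 0, 0, 0.019, 0, 0, 0],
    [1, 0, 0, 0.02, 0, 0, 0],
    [1, 0, 0, 0.021, 0, 0, 0],
    [1, 0, 0, 0.0215, 0, 0, 0],
    [1, 0, 0, 0.0215, 0, 0, 0]
  ]
}}

```text
time_s: 8.78
tcp_pos: [0.5435, -0.2693, 0.0075]
ee_rot: [[-0.992, 0.127, 0.0], [0.127, 0.992, 0.0], [-0.0, 0.0, -1.0]]
wrist_force: [-0.6, 0.8, -0.8]
gripper_width: 0.153
```

Run:
```python
from h import *
go(.5425,-.27,.005,82.4)
```

```text
t 8.7833 tcp [ 0.5435 -0.2693  0.0075] yaw 82.71174878556465 tilt 8.198894612550104e-05 w 13.34851844539109 F [-0.6183  0.8379 -0.7892] j [-11.0824  33.2114 -15.9744  -0.0001 -40.8142 -86.2058]
shift [ 0.0009 -0.0008  0.0025] turn [0.     0.     0.0054]
```

{"method": "jog_arm", "body": {
  "moves": [
    [1, 0, 0, 0.0005, 0, 0, 0],
    [1, 0, 0, 0.001, 0, 0, 0],
    [1, 0, 0, 0.0015, 0, 0, 0],
    [1, 0, 0, 0.002, 0, 0, 0],
    [1, 0, 0, 0.0022, 0, 0, 0],
    [1, 0, 0, 0.0025, 0, 0, 0],
    [1, 0, 0, 0.0025, 0, 0, 0],
    [1, 0, 0, 0.0025, 0, 0, 0],
    [1, 0, 0, 0.0025, 0, 0, 0],
    [1, 0, 0, 0.0025, 0, 0, 0]
  ]
}}

```text
time_s: 9.62
tcp_pos: [0.5434, -0.2693, 0.0052]
ee_rot: [[-0.992, 0.127, -0.0], [0.127, 0.992, -0.0], [0.0, -0.0, -1.0]]
wrist_force: [-1.0, 0.1, 1.2]
gripper_width: 0.146
```

Run:
```python
from h import *
go(.5425,-.27,.005,82.4)
```

```text
t 9.6167 tcp [ 0.5434 -0.2693  0.0052] yaw 82.71038218533968 tilt 0.001015286210954247 w 12.730866607197305 F [-1.006   0.1393  1.16  ] j [-11.0822  33.3957 -16.0704   0.0012 -40.5344 -86.2084]
shift [ 0.0008 -0.0008  0.0002] turn [-0.     -0.      0.0054]
```

{"method": "jog_arm", "body": {
  "moves": [
    [1, 0, 0, 0.0003, 0, 0, 0],
    [1, 0, 0, 0.0006, 0, 0, 0],
    [1, 0, 0, 0.0006, 0, 0, 0],
    [0.9, 0, 0, 0.0006, 0, 0, 0],
    [0.8, 0, 0, 0.0006, 0, 0, 0],
    [0.75, 0, 0, 0.0006, 0, 0, 0],
    [0.7, 0, 0, 0.0006, 0, 0, 0],
    [0.65, 0, 0, 0.0006, 0, 0, 0],
    [0.6, 0, 0, 0.0006, 0, 0, 0],
    [0.5, 0, 0, 0.0006, 0, 0, 0]
  ]
}}

```text
time_s: 10.45
tcp_pos: [0.5435, -0.2693, 0.0042]
ee_rot: [[-0.992, 0.127, 0.0], [0.127, 0.992, 0.0], [-0.0, 0.0, -1.0]]
wrist_force: [0.1, 0.3, -0.4]
gripper_width: 0.215
```

{"method": "jog_arm", "body": {
  "moves": [
    [0.4, 0, 0, 0, 0, 0, 0],
    [0.3, 0, 0, 0, 0, 0, 0],
    [0.2, 0, 0, 0, 0, 0, 0],
    [0.1, 0, 0, 0, 0, 0, 0],
    [0, 0, 0, 0, 0, 0, 0],
    [0, 0, 0, -0.005, 0, 0, 0],
    [0, 0, 0, -0.012, 0, 0, 0],
    [0, 0, 0, -0.022, 0, 0, 0],
    [0, 0, 0, -0.032, 0, 0, 0],
    [0, 0, 0, -0.042, 0, 0, 0]
  ]
}}

```text
time_s: 11.28
tcp_pos: [0.5438, -0.2694, 0.0481]
ee_rot: [[-0.992, 0.127, 0.001], [0.127, 0.992, -0.0], [-0.001, -0.0, -1.0]]
wrist_force: [-0.4, 0.2, 0.7]
gripper_width: 0.501
```

Run:
```python
from h import *
from station import *
import cv2
for n,y0,x0 in(("side",140,220),("top",150,235)):
    a=capture(n)["frame"][:,:,::-1]; cv2.imwrite(f"pics/{n}7.png",cv2.resize(a[y0-30:y0+120,x0-20:x0+160],None,fx=4,fy=4,interpolation=cv2.INTER_CUBIC))
go(.5425,-.27,.17,52.8)
```

```text
t 11.3833 tcp [ 0.5452 -0.2698  0.0494] yaw 82.73977746948185 tilt 0.30862991831754755 w 43.33645149376197 F [ 0.3206 -0.2232 -0.0659] j [-11.0811  30.0214 -14.1541   0.0365 -45.5169 -86.2045]
shift [ 0.002  -0.0007 -0.1206] turn [0.0006 0.0054 0.5225]
```

View pics/side7.png

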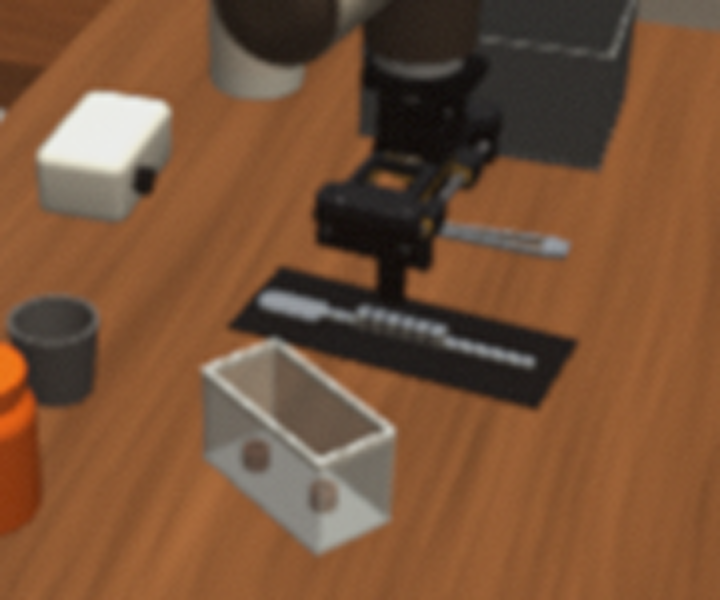

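View pics/top7.png

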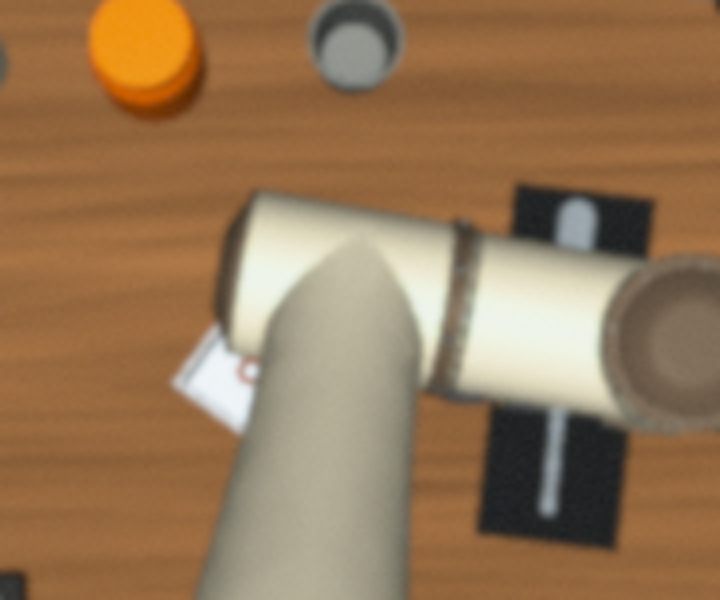

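The spatula lies released, centred on the mat, from (262,300) to (533,360) in the side crop. The box looks unmoved. I'll go up and then over to the box.

{"method": "jog_arm", "body": {
  "moves": [
    [-0.3, 0, 0, -0.012, 0, 0, 0.04],
    [-0.6, 0, 0, -0.03, 0, 0, 0.09],
    [-1, 0, 0, -0.05, 0, 0, 0.14],
    [-1, 0, 0, -0.07, 0, 0, 0.19],
    [-1, 0, 0, -0.088, 0, 0, 0.24],
    [-1, 0, 0, -0.105, 0, 0, 0.29],
    [-1, 0, 0, -0.12, 0, 0, 0.34],
    [-1, 0, 0, -0.13, 0, 0, 0.4],
    [-1, 0, 0, -0.135, 0, 0, 0.46],
    [-1, 0, 0, -0.135, 0, 0, 0.52]
  ]
}}

```text
time_s: 12.22
tcp_pos: [0.5441, -0.2694, 0.1833]
ee_rot: [[-0.796, 0.605, 0.003], [0.605, 0.796, -0.001], [-0.003, 0.001, -1.0]]
wrist_force: [-0.6, -0.2, -0.2]
gripper_width: 0.991
```

Run:
```python
from h import *
go(.5677,-.0647,.17,52.8)
```

```text
t 12.2167 tcp [ 0.5441 -0.2694  0.1833] yaw 52.75389178811417 tilt 0.1798949045608587 w 86.25091431033289 F [-0.6154 -0.1656 -0.2446] j [ -11.0787   21.9039   -5.6366    0.0105  -62.2799 -116.1724]
shift [0.1051 0.1772 0.0132] turn [ 0.0012  0.0029 -0.0008]
```

{"method": "jog_arm", "body": {
  "moves": [
    [-1, 0.006, 0.01, 0.001, 0, 0, 0],
    [-1, 0.018, 0.03, 0.002, 0, 0, 0],
    [-1, 0.032, 0.054, 0.004, 0, 0, 0],
    [-1, 0.047, 0.079, 0.006, 0, 0, 0],
    [-1, 0.062, 0.104, 0.008, 0, 0, 0],
    [-1, 0.076, 0.128, 0.01, 0, 0, 0],
    [-1, 0.089, 0.15, 0.012, 0, 0, 0],
    [-1, 0.099, 0.167, 0.013, 0, 0, 0],
    [-1, 0.104, 0.176, 0.013, 0, 0, 0],
    [-1, 0.105, 0.177, 0.013, 0, 0, 0]
  ]
}}

```text
time_s: 13.05
tcp_pos: [0.5664, -0.0628, 0.1682]
ee_rot: [[-0.8, 0.6, -0.0], [0.6, 0.8, 0.0], [0.0, -0.0, -1.0]]
wrist_force: [-0.7, 0.9, -0.2]
gripper_width: 0.999
```

Run:
```python
from h import *
from station import *
import cv2
for n,y0,x0 in(("side",140,220),("top",150,235)):
    a=capture(n)["frame"][:,:,::-1]; cv2.imwrite(f"pics/{n}8.png",cv2.resize(a[y0-30:y0+120,x0-20:x0+160],None,fx=4,fy=4,interpolation=cv2.INTER_CUBIC))
go(.5677,-.0647,.09,52.8)
```

```text
t 13.15 tcp [ 0.5662 -0.0646  0.1684] yaw 52.989413902961324 tilt 0.02422623411667713 w 87.14206600793717 F [-0.9696  0.0299 -0.0923] j [   9.7793   19.2911  -11.9816    0.0027  -58.7514 -136.7913]
shift [-0.0013  0.0008  0.0784] turn [-0.0003 -0.0003  0.0033]
```

View pics/side8.png

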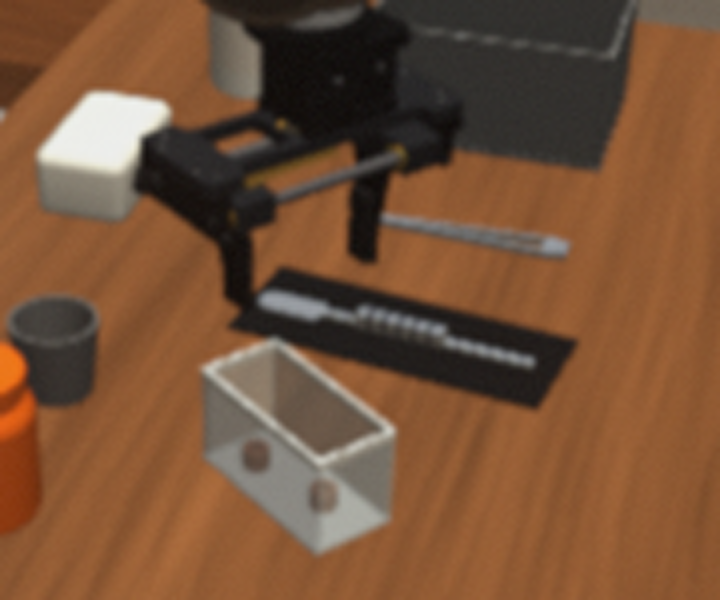

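The box is in the same place, with rim corners at (203,371), (277,338), (394,432) and (320,463). The open fingers are above it. I'll lower to just above the rim and check from the side.

{"method": "jog_arm", "body": {
  "moves": [
    [-1, -0.001, 0.001, 0.005, 0, 0, 0.003],
    [-1, -0.001, 0.001, 0.015, 0, 0, 0.003],
    [-1, -0.001, 0.001, 0.027, 0, 0, 0.003],
    [-1, -0.001, 0.001, 0.039, 0, 0, 0.003],
    [-1, -0.001, 0.001, 0.051, 0, 0, 0.003],
    [-1, -0.001, 0.001, 0.063, 0, 0, 0.003],
    [-1, -0.001, 0.001, 0.073, 0, 0, 0.003],
    [-1, -0.001, 0.001, 0.08, 0, 0, 0.003],
    [-1, -0.001, 0.001, 0.083, 0, 0, 0.003],
    [-1, -0.001, 0.001, 0.083, 0, 0, 0.003]
  ]
}}

```text
time_s: 13.98
tcp_pos: [0.5673, -0.0649, 0.0845]
ee_rot: [[-0.796, 0.606, -0.002], [0.606, 0.796, -0.0], [0.001, -0.001, -1.0]]
wrist_force: [-0.4, 0.3, 0.4]
gripper_width: 1.0
```

Run:
```python
from h import *
from station import *
import cv2
for n,y0,x0 in(("side",140,220),("top",150,235)):
    a=capture(n)["frame"][:,:,::-1]; cv2.imwrite(f"pics/{n}9.png",cv2.resize(a[y0-30:y0+120,x0-20:x0+160],None,fx=4,fy=4,interpolation=cv2.INTER_CUBIC))
go(.5677,-.0647,.022,52.8)
```

```text
t 14.0833 tcp [ 0.5682 -0.0647  0.0858] yaw 52.746939735443036 tilt 0.040688092380053685 w 87.23384438611104 F [-0.4645  0.076   0.7016] j [   9.7383   24.6026  -17.3602    0.0168  -47.9985 -137.0026]
shift [ 0.0004 -0.0003  0.0638] turn [ 0.0003  0.0006 -0.0009]
```

View pics/side9.png

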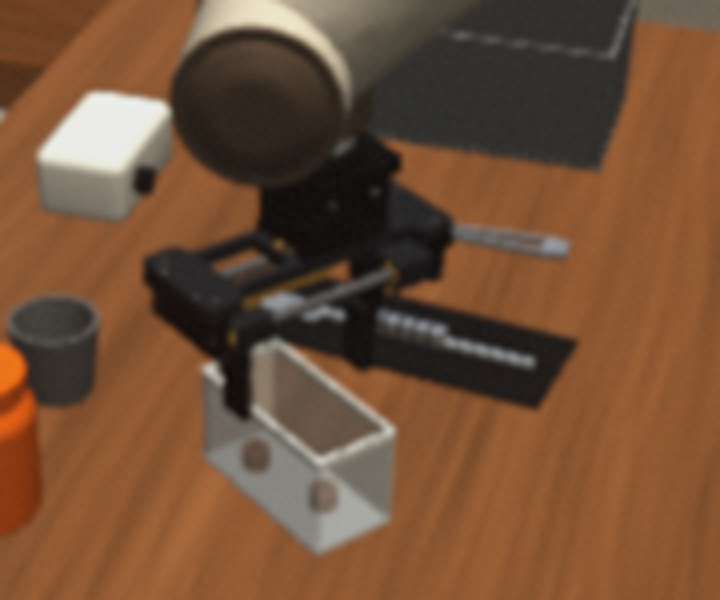

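View pics/top9.png

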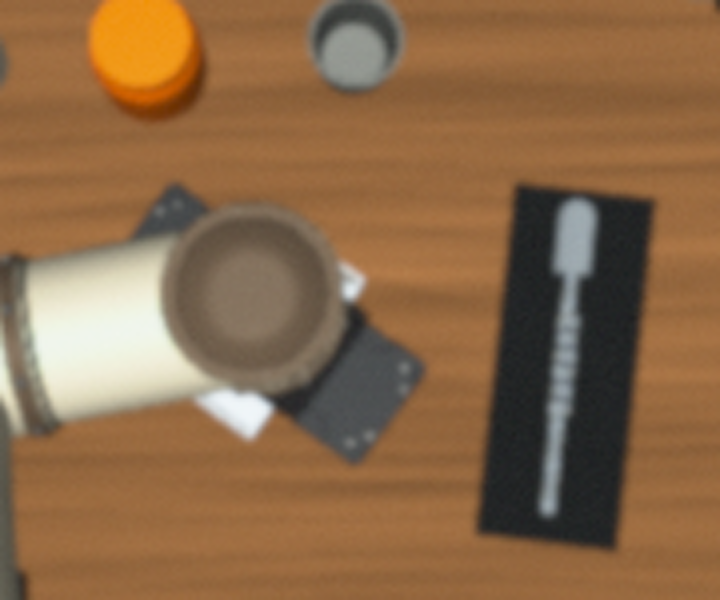

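The fingers straddle the box, with tips at (240,412) and (362,362). Their midpoint is over the rim centre at about (298,401). The spatula lies well on the mat. I'll descend and close.

{"method": "jog_arm", "body": {
  "moves": [
    [-1, 0, 0, 0.004, 0, 0, 0],
    [-1, 0, 0, 0.01, 0, 0, 0],
    [-1, 0, 0, 0.018, 0, 0, 0],
    [-1, 0, 0, 0.027, 0, 0, 0],
    [-1, 0, 0, 0.036, 0, 0, 0],
    [-1, 0, 0, 0.045, 0, 0, 0],
    [-1, 0, 0, 0.053, 0, 0, 0],
    [-1, 0, 0, 0.059, 0, 0, 0],
    [-1, 0, 0, 0.062, 0, 0, 0],
    [-1, 0, 0, 0.062, 0, 0, 0]
  ]
}}

```text
time_s: 14.92
tcp_pos: [0.5673, -0.0646, 0.0224]
ee_rot: [[-0.796, 0.605, -0.002], [0.605, 0.796, -0.0], [0.001, -0.001, -1.0]]
wrist_force: [-0.6, 0.4, 0.6]
gripper_width: 1.002
```

Run:
```python
from h import *
go(.5677,-.0647,.022,52.8)
```

```text
t 14.9167 tcp [ 0.5673 -0.0646  0.0224] yaw 52.74267124249809 tilt 0.09888193191776722 w 87.19696084913056 F [-0.6395  0.4301  0.6085] j [   9.7525   29.4798  -20.5892   -0.0049  -40.0298 -137.0061]
shift [-0.0003  0.0001  0.0004] turn [-0.0012 -0.0012 -0.001 ]
```

{"method": "jog_arm", "body": {
  "moves": [
    [-0.9, 0, 0, 0, 0, 0, 0],
    [-0.8, 0, 0, 0, 0, 0, 0],
    [-0.7, 0, 0, 0, 0, 0, 0],
    [-0.6, 0, 0, 0, 0, 0, 0],
    [-0.55, 0, 0, 0, 0, 0, 0],
    [-0.5, 0, 0, 0, 0, 0, 0],
    [-0.46, 0, 0, 0, 0, 0, 0],
    [-0.43, 0, 0, 0, 0, 0, 0],
    [-0.41, 0, 0, 0, 0, 0, 0],
    [-0.38, 0, 0, 0, 0, 0, 0]
  ]
}}

```text
time_s: 15.75
tcp_pos: [0.5676, -0.0647, 0.0234]
ee_rot: [[-0.796, 0.605, -0.001], [0.605, 0.796, -0.0], [0.0, -0.0, -1.0]]
wrist_force: [-0.3, -0.5, 0.4]
gripper_width: 0.706
```

{"method": "jog_arm", "body": {
  "moves": [
    [-0.34, 0, 0, 0, 0, 0, 0],
    [-0.3, 0, 0, 0, 0, 0, 0],
    [-0.2, 0, 0, 0, 0, 0, 0],
    [0, 0, 0, 0, 0, 0, 0],
    [0.3, 0, 0, 0, 0, 0, 0],
    [0.6, 0, 0, 0, 0, 0, 0],
    [1, 0, 0, 0, 0, 0, 0],
    [1, 0, 0, 0, 0, 0, 0],
    [1, 0, 0, 0, 0, 0, 0],
    [1, 0, 0, 0, 0, 0, 0]
  ]
}}

```text
time_s: 16.58
tcp_pos: [0.5676, -0.0647, 0.0235]
ee_rot: [[-0.796, 0.605, -0.0], [0.605, 0.796, -0.0], [0.0, -0.0, -1.0]]
wrist_force: [-1.6, -1.3, 1.8]
gripper_width: 0.711
```

Run:
```python
from h import *
go(.5677,-.0647,.022,52.8)
```

```text
t 16.5833 tcp [ 0.5676 -0.0647  0.0235] yaw 52.74208107964584 tilt 0.024723581906666393 w 61.88501668613096 F [-1.6039 -1.2985  1.8302] j [   9.7465   29.389   -20.5615    0.0048  -40.0741 -137.0081]
shift [-0.0001 -0.      0.0015] turn [-0.0004 -0.0003 -0.001 ]
```

The grip width is 61.9 mm, which matches the box's 62 mm. I'll lift slowly by 12 cm over two calls.

{"method": "jog_arm", "body": {
  "moves": [
    [1, 0, 0, -0.001, 0, 0, 0],
    [1, 0, 0, -0.003, 0, 0, 0],
    [1, 0, 0, -0.006, 0, 0, 0],
    [1, 0, 0, -0.01, 0, 0, 0],
    [1, 0, 0, -0.015, 0, 0, 0],
    [1, 0, 0, -0.02, 0, 0, 0],
    [1, 0, 0, -0.025, 0, 0, 0],
    [1, 0, 0, -0.028, 0, 0, 0],
    [1, 0, 0, -0.03, 0, 0, 0],
    [1, 0, 0, -0.03, 0, 0, 0]
  ]
}}

```text
time_s: 17.42
tcp_pos: [0.5682, -0.0645, 0.0541]
ee_rot: [[-0.796, 0.605, 0.001], [0.605, 0.796, 0.0], [-0.001, 0.001, -1.0]]
wrist_force: [0.5, 0.5, -2.2]
gripper_width: 0.711
```

Run:
```python
from h import *
from station import *
import cv2
for n,y0,x0 in(("side",140,220),):
    a=capture(n)["frame"][:,:,::-1]; cv2.imwrite(f"pics/{n}10.png",cv2.resize(a[y0-30:y0+120,x0-20:x0+160],None,fx=4,fy=4,interpolation=cv2.INTER_CUBIC))
go(.5677,-.0647,.143,52.8)
```

```text
t 17.4667 tcp [ 0.5679 -0.0645  0.0537] yaw 52.74248596222295 tilt 0.03199877006409668 w 61.904220183753715 F [ 0.3474  0.3071 -2.2572] j [   9.7508   26.9622  -19.1322   -0.0062  -43.8739 -137.0038]
shift [ 0.     -0.0002 -0.0893] turn [ 0.0005  0.0003 -0.001 ]
```

View pics/side10.png

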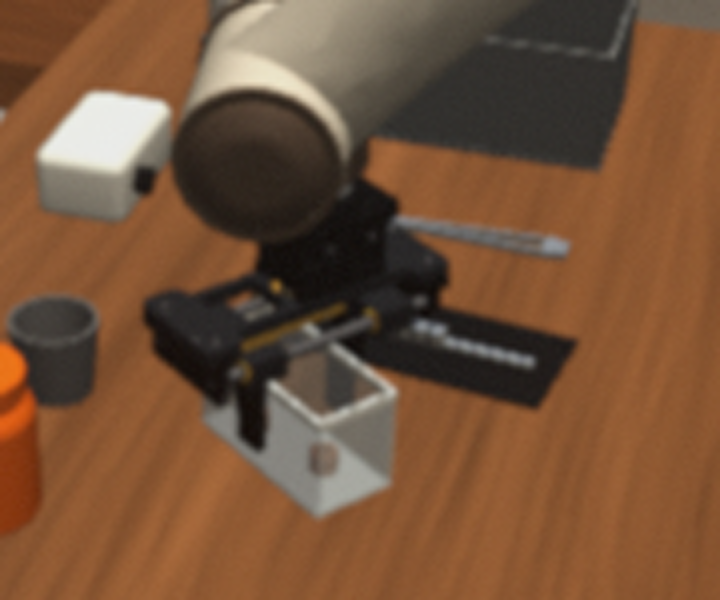

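The box is up 3 cm and level. Its bottom corner has moved from (318,553) to (320,516), and the measured weight is about 2.2 N. I'll lift the rest of the way.

{"method": "jog_arm", "body": {
  "moves": [
    [1, 0, 0, -0.002, 0, 0, 0],
    [1, 0, 0, -0.006, 0, 0, 0],
    [1, 0, 0, -0.012, 0, 0, 0],
    [1, 0, 0, -0.019, 0, 0, 0],
    [1, 0, 0, -0.027, 0, 0, 0],
    [1, 0, 0, -0.035, 0, 0, 0],
    [1, 0, 0, -0.042, 0, 0, 0],
    [1, 0, 0, -0.049, 0, 0, 0],
    [1, 0, 0, -0.056, 0, 0, 0],
    [1, 0, 0, -0.063, 0, 0, 0]
  ]
}}

```text
time_s: 18.3
tcp_pos: [0.5678, -0.0646, 0.1173]
ee_rot: [[-0.796, 0.605, 0.0], [0.605, 0.796, 0.0], [-0.0, 0.0, -1.0]]
wrist_force: [-1.5, -0.2, -0.5]
gripper_width: 0.715
```

{"method": "jog_arm", "body": {
  "moves": [
    [1, 0, 0, -0.006, 0, 0, 0],
    [1, 0, 0, -0.012, 0, 0, 0],
    [1, 0, 0, -0.017, 0, 0, 0],
    [1, 0, 0, -0.021, 0, 0, 0],
    [1, 0, 0, -0.024, 0, 0, 0],
    [1, 0, 0, -0.026, 0, 0, 0],
    [1, 0, 0, -0.027, 0, 0, 0],
    [1, 0, 0, -0.027, 0, 0, 0],
    [1, 0, 0, -0.027, 0, 0, 0],
    [1, 0, 0, -0.027, 0, 0, 0]
  ]
}}

```text
time_s: 19.13
tcp_pos: [0.5676, -0.0646, 0.1431]
ee_rot: [[-0.796, 0.605, -0.001], [0.605, 0.796, -0.0], [0.001, -0.0, -1.0]]
wrist_force: [0.7, -0.7, -2.4]
gripper_width: 0.712
```

{"method": "jog_arm", "body": {
  "moves": [
    [1, 0, 0, 0, 0, 0, 0],
    [1, 0, 0, 0, 0, 0, 0],
    [1, 0, 0, 0, 0, 0, 0],
    [1, 0, 0, 0, 0, 0, 0],
    [1, 0, 0, 0, 0, 0, 0],
    [1, 0, 0, 0, 0, 0, 0],
    [1, 0, 0, 0, 0, 0, 0],
    [1, 0, 0, 0, 0, 0, 0],
    [1, 0, 0, 0, 0, 0, 0],
    [1, 0, 0, 0, 0, 0, 0]
  ]
}}

```text
time_s: 19.97
tcp_pos: [0.5678, -0.0646, 0.1435]
ee_rot: [[-0.796, 0.605, 0.0], [0.605, 0.796, 0.0], [-0.0, 0.0, -1.0]]
wrist_force: [-0.2, -0.3, -1.6]
gripper_width: 0.709
```

{"method": "jog_arm", "body": {
  "moves": [
    [1, 0, 0, 0, 0, 0, 0],
    [1, 0, 0, 0, 0, 0, 0],
    [1, 0, 0, 0, 0, 0, 0],
    [1, 0, 0, 0, 0, 0, 0],
    [1, 0, 0, 0, 0, 0, 0],
    [1, 0, 0, 0, 0, 0, 0],
    [1, 0, 0, 0, 0, 0, 0],
    [1, 0, 0, 0, 0, 0, 0],
    [1, 0, 0, 0, 0, 0, 0],
    [1, 0, 0, 0, 0, 0, 0]
  ]
}}

```text
time_s: 20.8
tcp_pos: [0.5678, -0.0646, 0.1434]
ee_rot: [[-0.796, 0.605, -0.0], [0.605, 0.796, 0.0], [0.0, -0.0, -1.0]]
wrist_force: [-1.0, 0.2, -2.3]
gripper_width: 0.713
```

{"method": "jog_arm", "body": {
  "moves": [
    [1, 0, 0, 0, 0, 0, 0],
    [1, 0, 0, 0, 0, 0, 0],
    [1, 0, 0, 0, 0, 0, 0],
    [1, 0, 0, 0, 0, 0, 0],
    [1, 0, 0, 0, 0, 0, 0],
    [1, 0, 0, 0, 0, 0, 0],
    [1, 0, 0, 0, 0, 0, 0],
    [1, 0, 0, 0, 0, 0, 0],
    [1, 0, 0, 0, 0, 0, 0],
    [1, 0, 0, 0, 0, 0, 0]
  ]
}}

```text
time_s: 21.63
tcp_pos: [0.5678, -0.0646, 0.1435]
ee_rot: [[-0.796, 0.605, 0.0], [0.605, 0.796, 0.0], [-0.0, 0.0, -1.0]]
wrist_force: [-0.2, 0.4, -1.4]
gripper_width: 0.709
```

{"method": "jog_arm", "body": {
  "moves": [
    [1, 0, 0, 0, 0, 0, 0],
    [1, 0, 0, 0, 0, 0, 0],
    [1, 0, 0, 0, 0, 0, 0],
    [1, 0, 0, 0, 0, 0, 0],
    [1, 0, 0, 0, 0, 0, 0],
    [1, 0, 0, 0, 0, 0, 0],
    [1, 0, 0, 0, 0, 0, 0],
    [1, 0, 0, 0, 0, 0, 0],
    [1, 0, 0, 0, 0, 0, 0],
    [1, 0, 0, 0, 0, 0, 0]
  ]
}}

```text
time_s: 22.47
tcp_pos: [0.5678, -0.0646, 0.1435]
ee_rot: [[-0.796, 0.605, 0.0], [0.605, 0.796, -0.0], [-0.0, -0.0, -1.0]]
wrist_force: [0.2, 0.6, -2.0]
gripper_width: 0.708
```

Run:
```python
from h import *
from station import *
import cv2
for n,y0,x0 in(("side",140,220),("top",150,235)):
    a=capture(n)["frame"][:,:,::-1]; cv2.imwrite(f"pics/{n}11.png",cv2.resize(a[y0-30:y0+120,x0-20:x0+160],None,fx=4,fy=4,interpolation=cv2.INTER_CUBIC))
    cv2.imwrite(f"pics/{n}11f.png",a)
go(.5677,-.0647,.143,52.8)
```

```text
t 22.5667 tcp [ 0.5678 -0.0646  0.1434] yaw 52.74494735759639 tilt 0.0021253895407781875 w 61.91381643206856 F [ 0.2634  0.7058 -1.4431] j [   9.7512   20.8329  -13.6266   -0.0019  -55.5419 -137.0051]
shift [ 0.     -0.0002  0.0004] turn [ 0.    -0.    -0.001]
```

View pics/side11.png

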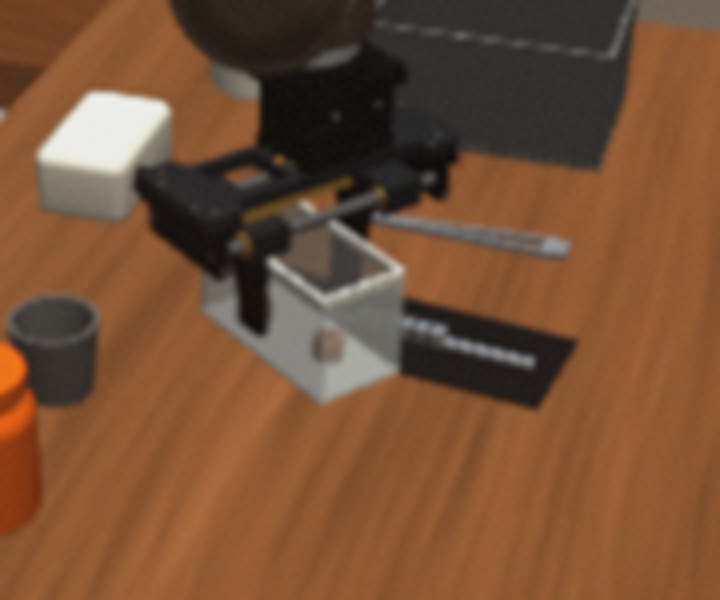

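View pics/top11f.png

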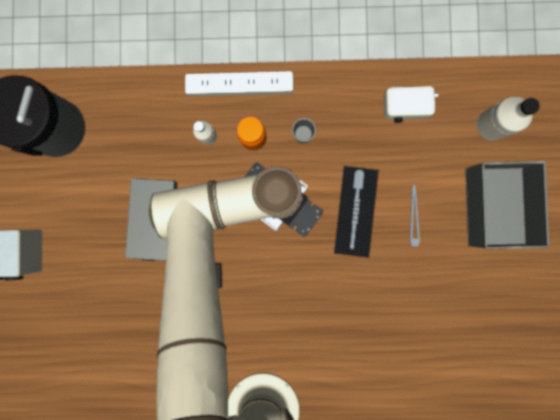

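The box hangs level, with its bottom corners at (323,404), (401,370) and (203,312) in the side crop. One ring is visible inside at (327,345), and the other is hidden behind the finger. The spatula lies on the mat and the visible bystanders look unmoved. I'll check the box's height and level against the expected projection.

Run:
```python
from h import *
for z in(.11,.12):
  for p in((.535,-.0015),(.499,-.051),(.6373,-.079)):
    u,v=proj("side",[*p,z]); print(z,p,(u-200)*4,(v-110)*4)
```

```text
0.11 (0.535, -0.0015) 319.41230993537124 415.56087530328944
0.11 (0.499, -0.051) 395.5354422212922 381.97814998390993
0.11 (0.6373, -0.079) 201.54002251037366 322.2611045726686
0.12 (0.535, -0.0015) 319.8330718405107 402.2905176012607
0.12 (0.499, -0.051) 396.3157520233458 368.8930966381181
0.12 (0.6373, -0.079) 201.3827322637286 309.4451978638939
```

The underside is at 0.12 m and level: all three corners agree to within about 2 mm. Held still for over 3 s, so I'm handing in.

```bash
python3 -c "
from station import *
print(finish_job())"
```

```text
the job is handed in; nothing more can be done
None
```

The job is handed in at about 22.6 s of the 64 s allowed. The spatula lies released on the mat, and the arm is holding the box about 12 cm above where it stood. No verdict was reported.

- **Spatula:** I gripped it at its balance point, lifted it level off the box and turned it to lie lengthwise on the mat. I lowered it to just about contact before opening the fingers. Later pictures show it resting near the middle of the mat.
- **Box:** I gripped it by its two long walls, and the opening read 61.9 mm against the stated 62 mm. It was lifted straight up and held still for more than 3 s. Its underside corners project to a height of about 0.12 m and agree to about 2 mm, so it is level.
- **Could not confirm:** In the last side picture one ring is visible inside the box and the other is hidden behind a finger. Nothing suggests it left. The gripper forearm partly covers the magnet in the last top view. The canister, bottle, cup, tweezers and case look unmoved.

No check failed or disagreed.

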